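# Peel the top tray off a stuck nested stack and hold it up

## Robot

A 6-joint arm with a two-finger parallel gripper is mounted at the origin on the work surface; the furniture and walls round the work are solid. World frame = base frame: x ahead of the robot, y to its left, z up, the work surface at z = 0. Lengths are in mm, angles in rad, forces in N, time in s.
With the tool pointing down it reaches from about 375 to 900 mm from the base axis. Payload 3.1 kg.
Tool frame: the origin (TCP) lies between the finger pads; the fingertips stand 14 mm ahead of it and the grasp point (between the pads) lies 5 mm behind it (tip_reach is the z of the fingertips in the tool frame, in mm); z points along the fingers, y is the direction in which the jaws open and shut (so a half turn about z gives the same grasp; the last joint's range is limited). The gripper opens to 85 mm and grips with 20 to 120 N. Pads are 22 mm wide; open, the fingers measure 114 mm over their backs; the gripper's body (76 mm by 85 mm) begins 54 mm behind the grasp point. The pads swing forward as they close: fully open they stand 13 mm farther back than shut.
Start: joints at [1.149, 0.527, 1.433, -0, 1.181, -0.178], TCP at [150.223, 606.655, 245.31] pointing down, gripper open.
Joint ranges: [-3.08, 3.08], [-0.75, 2.2], [0.22, 2.44], [-1.43, 4.57], [0, 2.65], [-2.85, 2.85]. Speed limits (rad/s): [2.79, 2.79, 3.14, 3.14, 3.14, 3.14].

## Interface

Orientations are given as a unit quaternion [x, y, z, w].
In Python, from cell import * gives the robot as it stands.
- The arm moves only by the tool arm_command, never from a script. Its argument "steps" is a list of rows, each an object with "hand": the finger opening in m, from 0 to 0.0854; "slide": the shift along the world's x, y, z in m, a list of three; "rot": the turn, a rotation vector about the world's x, y, z in degrees, a list of three. In form: [{"hand": hand, "slide": [tx, ty, tz], "rot": [ax, ay, az]}, ...]. A call has 1 to 12 rows; each row is the pose to reach, as a shift and turn from the pose commanded when the call began; what a row does not reach only later rows make up. A row lasts 1/8 s, in which the tool goes at most 62.5 mm and 10.7 degrees, less where a joint would pass 70% of its speed; a pose out of reach is approached as far as the arm can. A call with a gripper value outside its range is refused whole. The fingers move at their own pace and stop on an object; "force" is the grip in N (left out, the last holds). Time passes only in rows, so rows that repeat a pose let the fingers close. It gives the time, the measured TCP pose, the force and the opening at its end, in the units of the state.
- get_obs(): the state, without advancing time (a new reading comes with each control period).
- capture(name): name is "scene" or "top"; returns a dict with "img" (420x560x3 uint8, blue, green, red), "depth" (420x560 float32, mm along the optical axis (not along the pixel's ray), 0 where there is no reading), "vertical_fov" (degrees; the focal length in pixels is half the picture's height over the tangent of half this angle, whatever the lens; pixels are square), "cx", "cy" (the principal point, pixels), "R" (3x3) and "t" (3): a world point X has camera coordinates R X + t. Camera axes: x right, y down, z forward; pixel columns grow to the right and rows downward; lengths in mm; the calibration is good to about 2 mm. A picture is of the moment at which its call begins.
- job_done(): hands the job in, once; it reports no verdict.
The state is a dict: "time": time; "q": joint angles; "qvel": joint speeds; "joint_torque": joint torques, N m; "position": TCP position; "orientation": TCP orientation; "wrist_force": force on the tool from outside, world axes, zero at the start; "torque": the same for the moment, N m; "opening": opening from 0.0 (shut) to 1.0 (fully open).
Only numpy, scipy, OpenCV 4.12 (cv2) and the standard library are available. Lean on these libraries where they do the work, as an engineer would, in place of code of your own. Each camera call takes 0.05 s, during which the arm holds its last target.

## Task

The drawn aluminium trays in the rack have stuck together. Give them a shot of release spray first: press the nozzle cap of the can in the rack fully down and let it spring back up. Then take the top tray by its upright corner lug and peel it off: lift that corner well up while the opposite corner still sits in the stack, then bring the whole tray away and finish still holding it, level and steady, higher than the can and out to one side clear of the rack, ready for the welder to look over; leave the other things on the bench alone.

Things in the scene. Friction and masses are not known exactly. Their poses are not given: they have to be found in the camera images.
- rack: Fixed steel rack on the bench: plate 156 x 208 x 6 mm, with an arm to -y that carries the can. Four hooked uprights (75 mm high, mid-side) hold in the four nested trays below, which cannot come out. Origin: under the centre of the stack, at bench height; z up, x along the trays' short side. Seated, the top tray has its origin at (0, 0, 54) mm of this frame, axes parallel.
- tray: The top tray, to be peeled off: drawn aluminium, 138 x 188 mm (x by y) over its flange, 30 mm deep, about 0.2 kg; mouth 110 x 160 mm, floor 100 x 150 mm. Origin: centre of the floor's underside, z up out of the mouth. The springy walls of the tray beneath pinch it on all four sides, 5 to 6 N of drag each, gone once that side is 10 mm up: over 20 N straight up, about 12 N by the lug corner.
- lug (a point): Gripping point in the folded sheet lug that stands upright on the flange at the tray's +x, -y corner, at (55, -80, 51.5) mm of the tray. Lug: 9 mm thick, 26 mm wide, 34 mm high; its top is 12 mm above this point, the flange 22 mm below. Its flat faces look along (1, -1, 0) and (-1, 1, 0) of the tray: one finger goes inside the mouth, one outside the corner.
- far_corner (a point): Point on top of the tray's flange at the corner opposite to the lug, at (-60, 85, 30) mm of the tray: the corner that still sits in the stack while the lug corner is peeled up.
- nozzle_top (a point): Centre of the top of the round white nozzle cap (25 mm wide, 20 mm high) of the 45 mm wide upright spray can, fixed in a cup on the rack's arm at x = 20, y = -175 mm of the rack. At rest this top is 134 mm above the bench. Its spout points to the lug corner.
- nozzle (a joint): Travel of the nozzle cap in m: 0 at rest (up), 0.005 fully down. A spring pushes it back up: 3 N to start it moving, 7 N fully down.
- v_block: Steel V block 60 x 40 x 34 mm, a bystander, origin under its centre.
- marker: Paint marker 131 mm long, 16 mm thick, lying, a bystander, origin under its centre.
- pocket_lamp: Black pocket lamp 104 mm long, 31 mm thick, lying, a bystander, origin under its centre.
- square: Steel engineer's square 100 x 135 x 16 mm, lying, a bystander, origin under its centre.

How it is judged (in metres and radians):
On the way, in this order (a step that is already met when the one before it is completed fails the run):
1. the nozzle cap is pressed down (4 of its 5 mm) while the tray still sits in the stack (value of joint nozzle above 0.004 m and z of lug in the frame of rack below 0.11 m), for 0.1 s.
2. the nozzle cap has sprung back up (value of joint nozzle below 0.001 m), for 0.1 s.
3. the tray is peeled: its lug corner is 20 mm or more up, held by the fingers, while the opposite corner has risen less than 8 mm and is still within the stack (z of lug in the frame of rack above 0.1255 m and z of far_corner in the frame of rack below 0.092 m and horizontal distance between far_corner and rack below 0.12 m and contact force between tray and the fingers above 1 N), for 0.1 s.
At the end, for the whole second after the job is handed in: The fingers still hold the tray, open side up, level within 0.30 rad (17 degrees) and still, its underside more than 125 mm above the bench, its centre more than 150 mm to the side of the stack's centre, touching nothing of the rack; the nozzle cap is up (height (world z) of tray above 0.125 m and angle between tray's own z axis and vertical below 0.3 rad and horizontal distance between tray and rack above 0.15 m and contact force between tray and the fingers above 1 N and contact force between tray and rack below 0.1 N and linear speed of tray below 0.03 m/s and angular speed of tray below 0.2 rad/s and value of joint nozzle below 0.001 m); the arm keeps its last pose, push and grip.
It fails at once if a bystander (V block, marker, pocket lamp, square) is moved by more than 30 mm (distance of any of v_block, marker, pocket_lamp, square from where it was at the start of the episode above 0.03 m).
It also fails if it takes over 56 s, if anything falls off the work surface, if the arm or the gripper's body presses on something with over 40 N, if the wrist force passes 120 N, or if a joint passes its speed limit or range.

## Working session

There is one attempt and no reset: what is moved stays moved. The work goes in short steps, Python scripts to look and compute and a tool call to move; the robot and the scene stay as the last step left them, time stands still between calls to the robot, and variables do not carry over. Pictures are saved under pics/ and viewed, and the job is handed in when it is done.

Besides the shell and the picture viewer there is one more tool, called as name(argument=value, ...) on one line, values as JSON. arm_command: Moves the arm, as the interface text tells. Its arguments: {"type":"object","properties":{"steps":{"type":"array","items":{"type":"object","properties":{"hand":{"type":"number"},"slide":{"type":"array","items":{"type":"number"}},"rot":{"type":"array","items":{"type":"number"}}}}},"force":{"type":"number"}},"required":["steps"]}

```bash
mkdir -p pics; ls
cat > h.py <<'E'
from cell import *
import numpy as np, cv2
from scipy.spatial.transform import Rotation as Rn
def cap(n,f=None):
    c=capture(n)
    if f: cv2.imwrite('pics/'+f,c['img'])
    H=c['img'].shape[0]; fl=H/2/np.tan(np.radians(c['vertical_fov'])/2)
    c['f']=fl; v,u=np.mgrid[0:H,0:c['img'].shape[1]]
    d=c['depth']; P=np.stack([(u-c['cx'])/fl*d,(v-c['cy'])/fl*d,d],-1)
    c['X']=(P-np.array(c['t']))@np.array(c['R']); c['X'][d==0]=np.nan
    return c
E
python3 - <<'E'
from h import *
o=get_obs(); print(o)
for n in('scene','top'):
    c=cap(n,n+'0.png'); np.savez('/tmp/'+n+'0.npz',X=c['X'],img=c['img']); print(c['f'],c['R'],c['t'])
E
```

```text
pics
{'time': 0.0, 'q': array([ 1.14946404e+00,  5.28440934e-01,  1.43387575e+00, -2.17725491e-05,
        1.18139963e+00, -1.78491868e-01]), 'qvel': array([-0.00111602,  0.00034657, -0.0004966 ,  0.00048425, -0.00155719,
       -0.00057569]), 'joint_torque': array([ 7.23050307e-04, -4.42343330e+01, -1.78036165e+01, -4.00362001e-05,
        8.22141417e-03, -5.28666604e-06]), 'position': array([149.98059948, 606.04528716, 244.35753062]), 'orientation': array([ 1.21117901e-01,  9.92637560e-01, -1.01740946e-03, -3.04086344e-04]), 'wrist_force': array([ 1.03449965, -0.30077257,  0.88371866]), 'torque': array([ 0.04221486, -0.02325798,  0.00965683]), 'opening': 1.0001729786615374}
449.6912228313932 [[ 0.84693223 -0.5314845   0.01516646]
 [-0.28224913 -0.47357785 -0.83430177]
 [ 0.45060097  0.70231634 -0.55109938]] [-294.22491215  262.93661018 1231.37376412]
516.1367634754363 [[-0.0272303  -0.99947502 -0.01755575]
 [-0.98538583  0.0297923  -0.16771161]
 [ 0.16814659  0.01273235 -0.98567977]] [ 124.45609282  411.36654096 1724.74437867]
```

View pics/scene0.png

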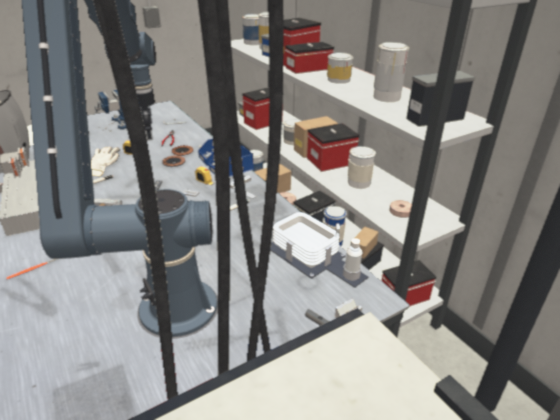

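View pics/top0.png

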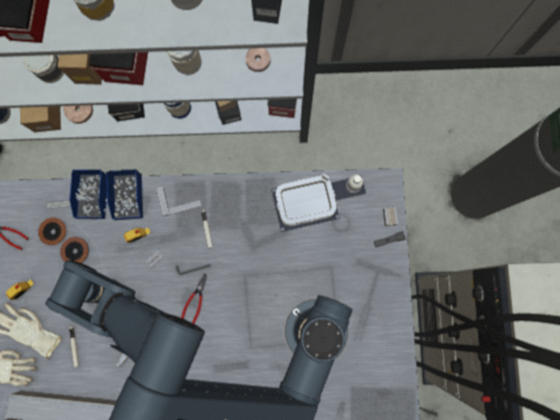

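The top view shows the tray stack around (305,200), the can cap at (355,183) and the lug near (325,178). The shelf is behind them. Next I'll zoom in and measure.

Run:
```python
import numpy as np,cv2
for n,(a,b,c,d) in {'top':(150,250,260,420),'scene':(195,340,250,410)}.items():
    z=np.load(f'/tmp/{n}0.npz'); im=z['img'][a:b,c:d]; cv2.imwrite(f'pics/{n}0z.png',cv2.resize(im,None,fx=5,fy=4 if n=='scene' else 5,interpolation=cv2.INTER_CUBIC))
z=np.load('/tmp/top0.npz');X=z['X']
for u,v in [(305,200),(355,180),(325,178),(390,215),(390,240),(208,228),(180,205),(320,340),(322,130),(320,210),(404,170)]: print(u,v,X[v,u].round(0))
m=(X[...,0]>450)&(X[...,0]<760)&(abs(X[...,1]-0)<330)
# heights map
Z=X[150:250:3,265:420:4,2]
for r in range(150,250,3): print(r,' '.join('%4.0f'%k for k in X[r,265:400:4,2]))
```

```text
305 200 [434.  23.  64.]
355 180 [ 481. -138.  139.]
325 178 [499. -45. 100.]
390 215 [ 380. -267.   24.]
390 240 [ 295. -261.   26.]
208 228 [356. 359.   7.]
180 205 [441. 457.   3.]
320 340 [ -1.   8. 350.]
322 130 [ 944. -109. -755.]
320 210 [399. -26.  61.]
404 170 [ 722. -510. -753.]
150 -764 -767 -760 -758 -766 -758 -737 -759 -760 -752 -761 -763 -730 -767 -758 -764 -752 -754 -742 -764 -761 -753 -755 -754 -760 -756 -753 -761 -762 -761 -765 -754 -749 -768
153 -745 -758 -740 -771 -752 -755 -759 -750 -763 -753 -765 -757 -768 -764 -748 -759 -762 -741 -756 -752 -767 -743 -778 -764 -743 -753 -769 -753 -757 -750 -764 -763 -760 -750
156 -766 -761 -750 -768 -736 -753 -760 -767 -763 -759 -747 -759 -760 -775 -752 -743 -759 -765 -762 -745 -763 -776 -748 -761 -756 -757 -770 -757 -741 -754 -755 -768 -752 -758
159 -760 -763 -748 -754 -767 -751 -760 -775 -765 -758 -745 -741 -743 -752 -749 -769 -749 -755 -760 -756 -768 -753 -763 -753 -753 -740 -765 -759 -766 -747 -749 -764 -763 -766
162 -750 -748 -747 -763 -778 -753 -743 -754 -740 -749 -770 -753 -768 -750 -769 -752 -753 -750 -753 -757 -752 -767 
[... 4405 characters left out ...]
  34
240   -4    2    1   -1    2    6   -2    4    1    3   -1    0    2    1    9   -5    0    2   -3   -5    5   -1    7    9    1   -5    9   -3   24   30   23   31   33   28
243   -7   -5    5    0    1   -2    2    4   -3    9    6   -6    8   -9    5   -2    3   -5    1    4    2    7    7   -2    5    5    1    7   26   13   21   -6    3   -0
246    5   -4    1    1   -1   -1    4   -3   -8  -12   -3   -2   -5    3    2    1    1    4    5   -1   -0   -5   -8    3    0    1   -4    5   16   -2    4   -3    2    8
249  -12    3    2   12    3    1    1   -1    2    7  nan    3    2   -3   -3   -3   -0    3    3    2   -4    2    2    5    5   -2   -3   -3   11   -3    0    4    0    1
```

```bash
ls -la pics
```

```text
total 1408
drwxr-xr-x 2 agent agent   4096 Dec  6 16:09 .
drwxr-xr-x 3 agent agent   4096 Dec  6 16:08 ..
-rw-r--r-- 1 agent agent 345212 Dec  6 16:08 scene0.png
-rw-r--r-- 1 agent agent 410591 Dec  6 16:09 scene0z.png
-rw-r--r-- 1 agent agent 356649 Dec  6 16:08 top0.png
-rw-r--r-- 1 agent agent 310647 Dec  6 16:09 top0z.png
```

View pics/top0z.png

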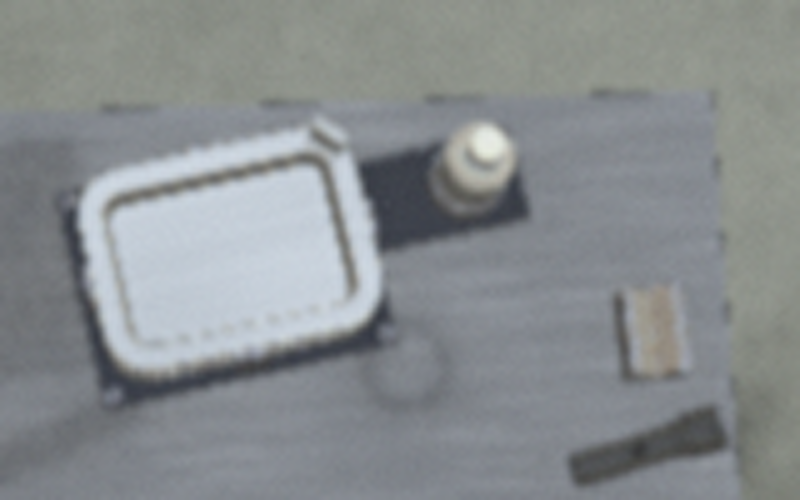

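View pics/scene0z.png

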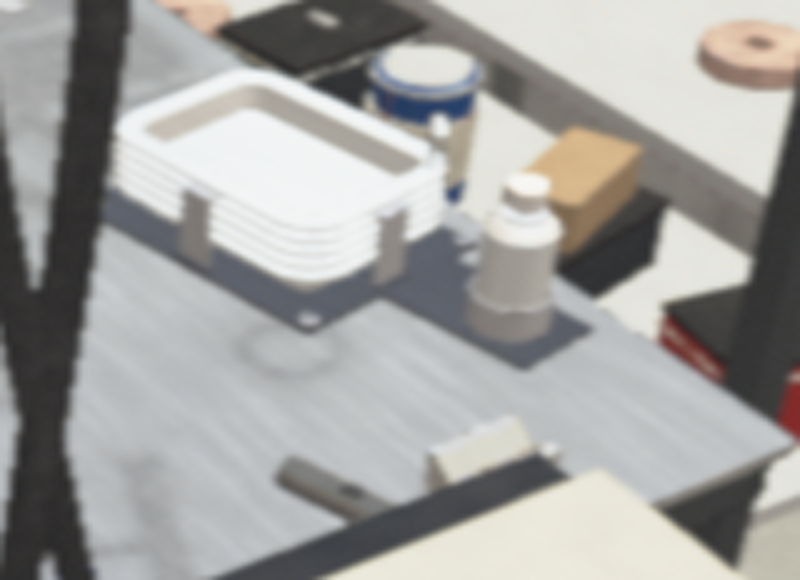

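```bash
cat > fit.py <<'E'
from h import *
from scipy.optimize import least_squares
ct,cs=cap('top'),cap('scene')
def proj(c,P):
    p=np.asarray(P,float)@np.array(c['R']).T+c['t']; return p[...,:2]/p[...,2:]*c['f']+[c['cx'],c['cy']]
def W(p,P):
    x,y,a=p; P=np.asarray(P,float); c,s=np.cos(a),np.sin(a)
    return np.stack([x+c*P[...,0]-s*P[...,1],y+s*P[...,0]+c*P[...,1],P[...,2]],-1)
E
python3 - <<'E'
from fit import *
obs=[(ct,(20,-175,134),(357.4,178.6)),(ct,(55,-80,117.5),(325.4,176.8)),(cs,(20,-175,134),(355.6,241.2)),(cs,(55,-80,117.5),(337.8,225.5)),
(ct,(-78,104,6),(282,229.5)),(ct,(-78,-104,6),(338.5,218)),(cs,(-78,-104,6),(312,276.2))]
def r(p): return np.concatenate([proj(c,W(p,P))-np.array(o) for c,P,o in obs])
s=least_squares(r,[434,5,0.2],loss='soft_l1',x_scale=[10,10,.1]); print(s.x,r(s.x).round(1))
p=s.x; np.save('/tmp/p.npy',p)
print('cap',W(p,(20,-175,134)),'lug',W(p,(55,-80,105.5)))
def rect(a,b,z,r=0): return np.array([(a/2,b/2,z),(-a/2,b/2,z),(-a/2,-b/2,z),(a/2,-b/2,z)])
for c,n,(a,b,cc,d) in ((ct,'t',(150,250,260,420)),(cs,'s',(195,340,250,410))):
    im=cv2.resize(c['img'][a:b,cc:d],None,fx=5,fy=5 if n=='t' else 4,interpolation=cv2.INTER_CUBIC)
    k=np.array([5,5 if n=='t' else 4])
    for R_,col in ((rect(138,188,84),(0,0,255)),(rect(110,160,84),(0,255,0)),(rect(156,208,6),(255,0,0)),):
        q=((proj(c,W(p,R_))-[cc,a]+.5)*k); cv2.polylines(im,[q.astype(int)],True,col,1)
    for ctr,rr in(((20,-175,134),12.5),((20,-175,0),22.5)):
        t=np.linspace(0,6.28,30); q=np.stack([ctr[0]+rr*np.cos(t),ctr[1]+rr*np.sin(t),0*t+ctr[2]],-1)
        cv2.polylines(im,[((proj(c,W(p,q))-[cc,a]+.5)*k).astype(int)],True,(255,0,255),1)
    e=np.array([1,-1])/2**.5; f=np.array([1,1])/2**.5
    for z in(84,117.5):
        q=[(*(np.array([55,-80])+i*4.5*e+j*13*f),z) for i,j in((1,1),(-1,1),(-1,-1),(1,-1))]
        cv2.polylines(im,[((proj(c,W(p,q))-[cc,a]+.5)*k).astype(int)],True,(0,200,255),1)
    cv2.imwrite(f'pics/ov{n}.png',im)
E
```

```text
[4.34879601e+02 2.17339455e+01 1.80329216e-01] [ 0.1  0.1  0.7 -1.2  0.1 -1.4  0.7 -0.3 -1.9  1.3  0.5  0.3 -0.6  0.4]
cap [ 485.94215078 -146.84130783  134.        ] lug [503.33603647 -47.10439019 105.5       ]
```

View pics/ovt.png

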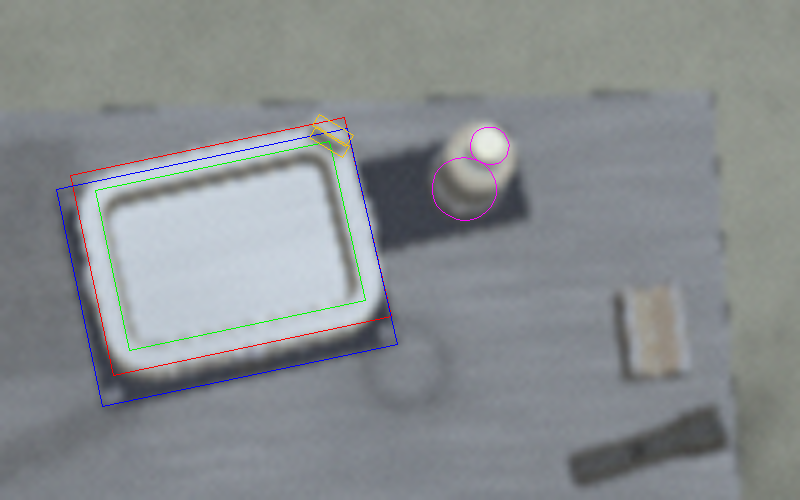

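View pics/ovs.png

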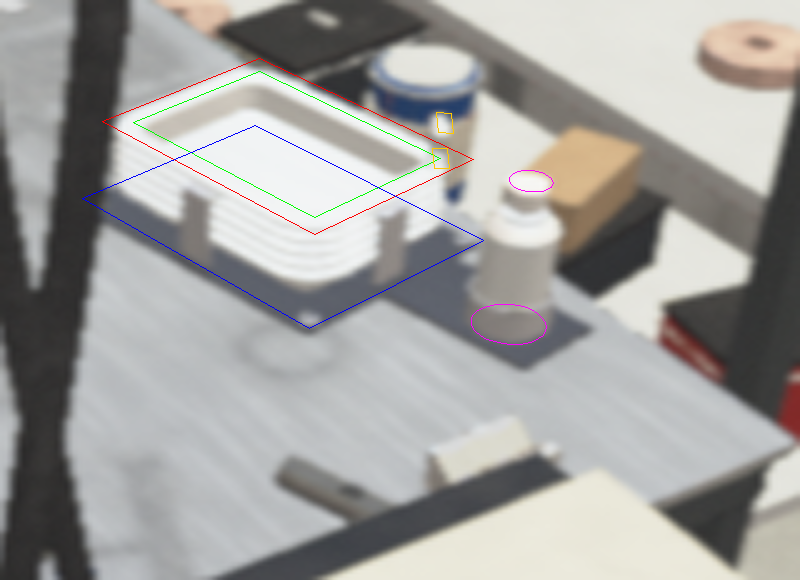

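The overlays agree to about 1 px (roughly 3 mm). The cap is at about (485,-147,134) and the lug at about (502,-47). I'll move towards the can with the jaws closing, turned to the lug's direction (yaw -110.8°).

arm_command(steps=[{"hand": 0,"slide": [0.037,-0.038,0],"rot": [0,0,-9.2]},{"hand": 0,"slide": [0.075,-0.077,0],"rot": [0,0,-18.4]},{"hand": 0,"slide": [0.112,-0.115,0],"rot": [0,0,-27.6]},{"hand": 0,"slide": [0.15,-0.154,0],"rot": [0,0,-36.8]},{"hand": 0,"slide": [0.187,-0.192,0],"rot": [0,0,-46]},{"hand": 0,"slide": [0.225,-0.23,0],"rot": [0,0,-55.2]},{"hand": 0,"slide": [0.262,-0.268,0],"rot": [0,0,-64.4]},{"hand": 0,"slide": [0.3,-0.307,0],"rot": [0,0,-73.6]},{"hand": 0,"slide": [0.305,-0.357,0],"rot": [0,0,-82.8]},{"hand": 0,"slide": [0.31,-0.407,0],"rot": [0,0,-92]},{"hand": 0,"slide": [0.315,-0.457,0],"rot": [0,0,-101.4]},{"hand": 0,"slide": [0.32,-0.507,0],"rot": [0,0,-110.8]}], force=80)

```text
time: 1.7
position: [470.2, 98.0, 245.3]
orientation: [0.887, 0.462, 0.0, 0.0]
wrist_force: [0.1, 1.1, 0.4]
opening: 0.003
```

arm_command(steps=[{"slide": [0.003,-0.05,0]},{"slide": [0.006,-0.1,0]},{"slide": [0.009,-0.15,0]},{"slide": [0.012,-0.2,0]},{"slide": [0.015,-0.246,0]},{"slide": [0.015,-0.246,-0.04]},{"slide": [0.015,-0.246,-0.075]},{"slide": [0.015,-0.246,-0.075]}])

```text
$.steps[0]: bad value
```

Run:
```python
from fit import *
print(get_obs()['position'],get_obs()['wrist_force'])
for c,n,(a,b,cc,d) in ((ct,'t',(120,260,260,420)),(cs,'s',(165,310,260,420))):
    cv2.imwrite(f'pics/c1{n}.png',cv2.resize(c['img'][a:b,cc:d],None,fx=5,fy=4,interpolation=cv2.INTER_CUBIC))
```

```text
[471.05760662  95.69332585 245.35272974] [ 0.48860012  0.52310804 -0.49070355]
```

View pics/c1s.png

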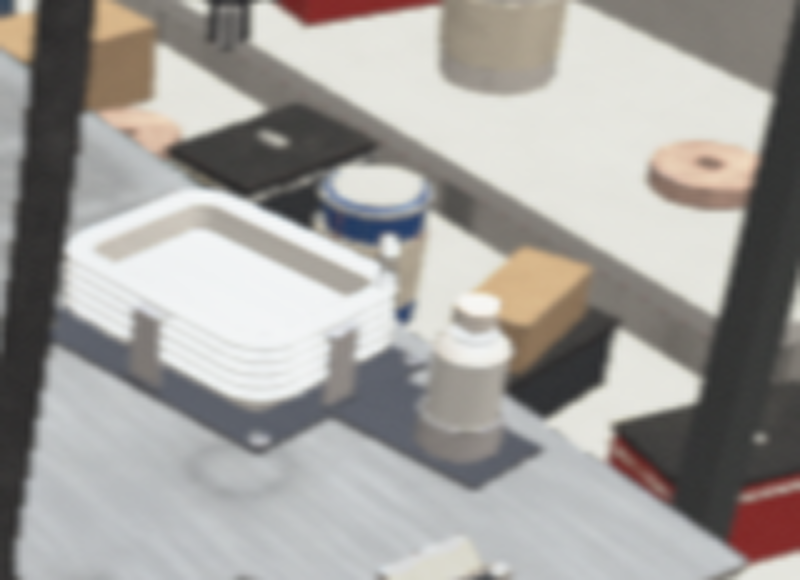

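View pics/c1t.png

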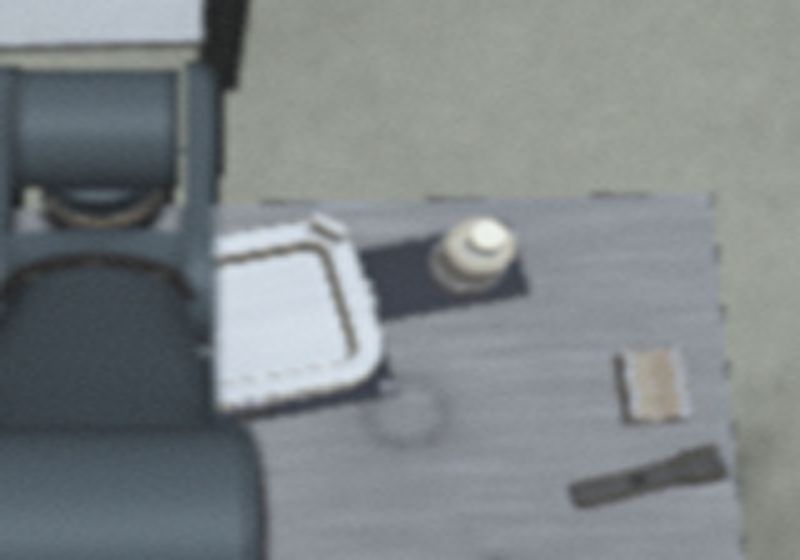

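The rack is unchanged and the arm hasn't reached the can yet. That call was refused because every row needs all three fields, so I'll resend it complete.

arm_command(steps=[{"hand": 0,"rot": [0,0,0],"slide": [0.003,-0.05,0]},{"hand": 0,"rot": [0,0,0],"slide": [0.006,-0.1,0]},{"hand": 0,"rot": [0,0,0],"slide": [0.009,-0.15,0]},{"hand": 0,"rot": [0,0,0],"slide": [0.012,-0.2,0]},{"hand": 0,"rot": [0,0,0],"slide": [0.015,-0.246,0]},{"hand": 0,"rot": [0,0,0],"slide": [0.015,-0.246,-0.04]},{"hand": 0,"rot": [0,0,0],"slide": [0.015,-0.246,-0.075]},{"hand": 0,"rot": [0,0,0],"slide": [0.015,-0.246,-0.075]}])

```text
time: 2.8
position: [483.6, -144.8, 168.2]
orientation: [0.886, 0.464, -0.002, -0.003]
wrist_force: [-0.5, -0.1, -0.0]
opening: 0.002
```

Run:
```python
from fit import *
print(get_obs()['position'],get_obs()['wrist_force'])
for c,n,(a,b,cc,d) in ((ct,'t',(120,260,260,420)),(cs,'s',(165,310,260,420))):
    cv2.imwrite(f'pics/c2{n}.png',cv2.resize(c['img'][a:b,cc:d],None,fx=5,fy=4,interpolation=cv2.INTER_CUBIC))
```

```text
[ 485.77572051 -145.97040455  170.76846374] [-0.10684569 -0.27323491  0.72830033]
```

View pics/c2s.png

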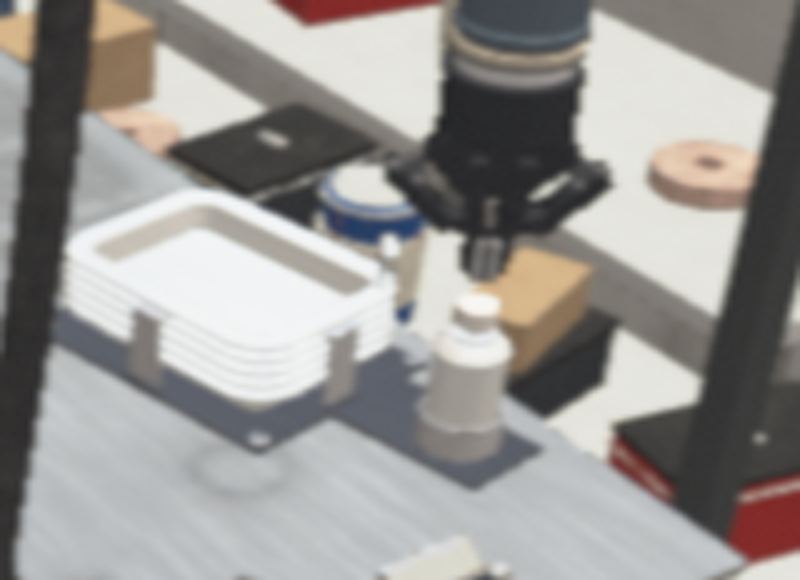

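View pics/c2t.png

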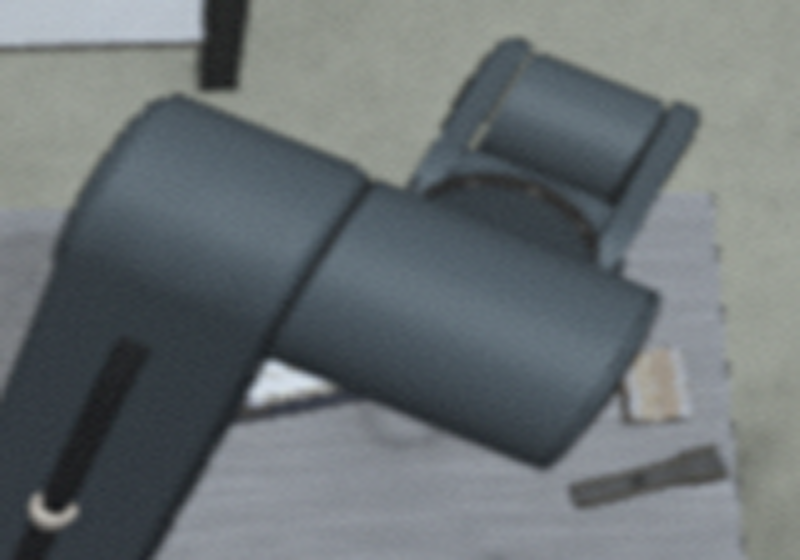

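The closed fingertips at zoomed (485,272) sit above the cap at (480,303), about 2–3 mm to its right. I'll correct by about (-2,+1) mm and press.

arm_command(steps=[{"hand": 0,"rot": [0,0,0],"slide": [-0.002,0.001,-0.012]},{"hand": 0,"rot": [0,0,0],"slide": [-0.002,0.001,-0.019]},{"hand": 0,"rot": [0,0,0],"slide": [-0.002,0.001,-0.023]},{"hand": 0,"rot": [0,0,0],"slide": [-0.002,0.001,-0.026]},{"hand": 0,"rot": [0,0,0],"slide": [-0.002,0.001,-0.028]},{"hand": 0,"rot": [0,0,0],"slide": [-0.002,0.001,-0.028]},{"hand": 0,"rot": [0,0,0],"slide": [-0.002,0.001,-0.028]}])

```text
time: 3.78
position: [483.2, -145.2, 143.1]
orientation: [0.886, 0.464, 0.0, -0.0]
wrist_force: [-1.9, 1.3, 7.6]
opening: -0.002
```

Run:
```python
from fit import *
print(get_obs()['position'],get_obs()['wrist_force'])
for c,n,(a,b,cc,d) in ((cs,'s',(165,310,260,420)),):
    cv2.imwrite(f'pics/c3{n}.png',cv2.resize(c['img'][a:b,cc:d],None,fx=5,fy=4,interpolation=cv2.INTER_CUBIC))
```

```text
[ 483.16886644 -145.16718062  143.05132201] [-1.81356916  1.60667222  6.84267858]
```

View pics/c3s.png

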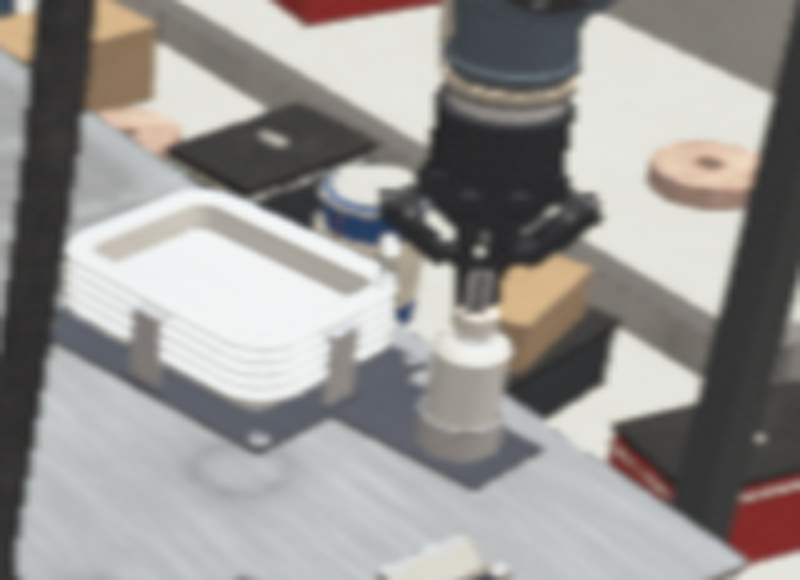

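The fingers are on the cap and it has gone down, at z 143.1 with 7 N. I'll push 2 mm more to be sure of the bottom, then release.

arm_command(steps=[{"hand": 0,"rot": [0,0,0],"slide": [0,0,-0.002]},{"hand": 0,"rot": [0,0,0],"slide": [0,0,-0.002]},{"hand": 0,"rot": [0,0,0],"slide": [0,0,-0.002]}])

```text
time: 4.25
position: [483.2, -145.2, 142.9]
orientation: [0.886, 0.464, 0.0, 0.0]
wrist_force: [-4.4, 2.7, 20.9]
opening: -0.001
```

arm_command(steps=[{"hand": 0,"rot": [0,0,0],"slide": [0,0,0.03]},{"hand": 0,"rot": [0,0,0],"slide": [0,0,0.047]},{"hand": 0.03,"rot": [0,0,0],"slide": [0,0,0.047]}])

```text
time: 4.62
position: [484.2, -145.9, 188.4]
orientation: [0.886, 0.464, 0.001, 0.002]
wrist_force: [0.2, 0.1, -1.1]
opening: 0.202
```

It bottomed at 21 N and was released. Now I'll go above the lug with the jaws part open.

arm_command(steps=[{"hand": 0.045,"rot": [0,0,0],"slide": [0.009,0.05,0]},{"hand": 0.045,"rot": [0,0,0],"slide": [0.0185,0.099,0]},{"hand": 0.045,"rot": [0,0,0],"slide": [0.0185,0.099,-0.03]},{"hand": 0.045,"rot": [0,0,0],"slide": [0.0185,0.099,-0.045]},{"hand": 0.045,"rot": [0,0,0],"slide": [0.0185,0.099,-0.045]}])

```text
time: 5.25
position: [500.6, -46.5, 140.7]
orientation: [0.886, 0.464, -0.001, -0.001]
wrist_force: [-0.6, -0.0, 0.1]
opening: 0.527
```

Run:
```python
from fit import *
o=get_obs();print(o['position'],o['wrist_force'],o['opening'])
c=cs;a,b,cc,d=(165,270,270,390)
im=cv2.resize(c['img'][a:b,cc:d],None,fx=6,fy=5,interpolation=cv2.INTER_CUBIC)
q=(proj(cs,[[o['position'][0],o['position'][1],128],[o['position'][0],o['position'][1],117.5]])-[cc,a]+.5)*[6,5]
print(q)
cv2.imwrite('pics/c4.png',im)
a,b,cc,d=(150,310,240,420)
cv2.imwrite('pics/c4t.png',cv2.resize(ct['img'][a:b,cc:d],None,fx=4,fy=3.7,interpolation=cv2.INTER_CUBIC))
```

```text
[501.8537555  -47.03472285 142.18281072] [ 0.38444089 -0.33590713  0.62826967] 0.5278601105165479
[[413.40283109 290.11112056]
 [411.7489774  304.33717617]]
```

View pics/c4.png

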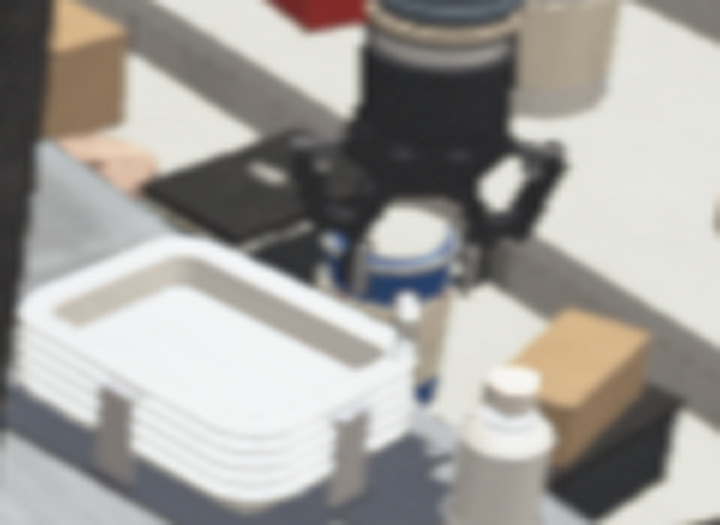

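The cap is back up at (515,380). The fingers straddle the lug, at about (345..465, 285) with the lug at (407,298). I'll descend in two stages and close.

arm_command(steps=[{"hand": 0.045,"rot": [0,0,0],"slide": [0,0,-0.015]},{"hand": 0.045,"rot": [0,0,0],"slide": [0,0,-0.03]},{"hand": 0.045,"rot": [0,0,0],"slide": [0,0,-0.039]},{"hand": 0.045,"rot": [0,0,0],"slide": [0,0,-0.039]}])

```text
time: 5.85
position: [501.1, -46.2, 102.3]
orientation: [0.886, 0.464, -0.001, -0.001]
wrist_force: [0.1, 1.4, 0.6]
opening: 0.526
```

arm_command(steps=[{"hand": 0.02,"rot": [0,0,0],"slide": [0,0,0]},{"hand": 0.02,"rot": [0,0,0],"slide": [0,0,0]},{"hand": 0.0,"rot": [0,0,0],"slide": [0,0,0]},{"hand": 0.0,"rot": [0,0,0],"slide": [0,0,0]},{"hand": 0.0,"rot": [0,0,0],"slide": [0,0,0]}], force=80)

```text
time: 6.48
position: [501.5, -46.1, 103.8]
orientation: [0.885, 0.465, -0.0, 0.0]
wrist_force: [-1.2, 2.8, 7.1]
opening: 0.091
```

Run:
```python
from fit import *
o=get_obs();print(o['position'],o['wrist_force'],o['torque'],o['opening']*85.4)
c=cs;a,b,cc,d=(165,270,270,390)
im=cv2.resize(c['img'][a:b,cc:d],None,fx=6,fy=5,interpolation=cv2.INTER_CUBIC)
cv2.imwrite('pics/c5.png',im)
```

```text
[501.51344509 -46.13169079 103.8582628 ] [-1.32787214  1.44627742  6.35550004] [0.26756205 0.24414158 0.63340075] 7.844909131621877
```

View pics/c5.png

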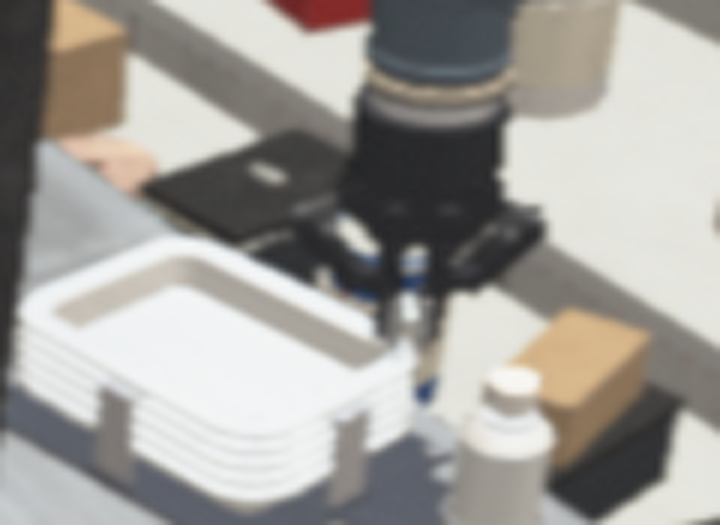

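The lug is gripped (7.8 mm read, 9 mm sheet) and the tray hasn't moved. Next I'll compute the peel about the far corner.

Run:
```python
from fit import *
p=np.load('/tmp/p.npy')+[-1.8,.9,0]
fc=W(p,(-60,85,84)); lg=W(p,(55,-80,105.5)); print(fc,lg)
d=(lg-fc)*[1,1,0]; d/=np.linalg.norm(d); n=np.cross(d,[0,0,1]); print(n)
T=np.array([501.7,-46.3,103.3])
for a in (1,2,3,4,5,6,7,8,9,10,12):
    R=Rn.from_rotvec(np.radians(a)*n); print(a,(n*a).round(2),(R.apply(T-fc)+fc-T).round(1),'lugdz',(R.apply(lg-fc)+fc-lg)[2].round(1))
```

```text
[358.80747488  95.49443728  84.        ] [501.53603647 -46.20439019 105.5       ]
[-0.70454217 -0.70966212  0.        ]
1 [-0.7  -0.71  0.  ] [-0.3  0.3  3.5] lugdz 3.5
2 [-1.41 -1.42  0.  ] [-0.6  0.6  7. ] lugdz 7.0
3 [-2.11 -2.13  0.  ] [-0.9  0.9 10.5] lugdz 10.5
4 [-2.82 -2.84  0.  ] [-1.3  1.3 14. ] lugdz 14.0
5 [-3.52 -3.55  0.  ] [-1.7  1.7 17.5] lugdz 17.4
6 [-4.23 -4.26  0.  ] [-2.2  2.2 20.9] lugdz 20.9
7 [-4.93 -4.97  0.  ] [-2.7  2.7 24.4] lugdz 24.4
8 [-5.64 -5.68  0.  ] [-3.3  3.3 27.8] lugdz 27.8
9 [-6.34 -6.39  0.  ] [-3.9  3.9 31.3] lugdz 31.2
10 [-7.05 -7.1   0.  ] [-4.5  4.5 34.7] lugdz 34.6
12 [-8.45 -8.52  0.  ] [-6.   5.9 41.4] lugdz 41.3
```

arm_command(steps=[{"hand": 0,"rot": [0,0,0],"slide": [0,0,0]},{"hand": 0,"rot": [0,0,0],"slide": [0,0,0]},{"hand": 0,"rot": [-0.7,-0.71,0],"slide": [-0.0003,0.0003,0.0035]},{"hand": 0,"rot": [-1.41,-1.42,0],"slide": [-0.0006,0.0006,0.007]},{"hand": 0,"rot": [-2.11,-2.13,0],"slide": [-0.0009,0.0009,0.0105]},{"hand": 0,"rot": [-2.82,-2.84,0],"slide": [-0.0013,0.0013,0.014]},{"hand": 0,"rot": [-2.82,-2.84,0],"slide": [-0.0013,0.0013,0.014]}], force=110)

```text
time: 7.55
position: [499.1, -44.5, 117.4]
orientation: [0.885, 0.464, 0.01, 0.033]
wrist_force: [-4.3, 1.8, -6.1]
opening: 0.088
```

```bash
cat > look.py <<'E'
from fit import *
import sys
o=get_obs();print(o['time'],o['position'],o['wrist_force'],o['torque'],o['opening']*85.4)
c=cs;a,b,cc,d=(165,270,270,390)
if len(sys.argv)>2: a,b,cc,d=map(int,sys.argv[2:6])
im=cv2.resize(c['img'][a:b,cc:d],None,fx=6,fy=5,interpolation=cv2.INTER_CUBIC)
cv2.imwrite('pics/'+sys.argv[1]+'.png',im)
cv2.imwrite('pics/'+sys.argv[1]+'t.png',ct['img'])
E
python3 look.py c6
```

```text
7.65 [499.32294124 -44.65793879 117.38808945] [-4.64623868  2.29960689 -4.98896003] [0.128157   0.6390752  0.51205514] 7.508712285747773
```

View pics/c6.png

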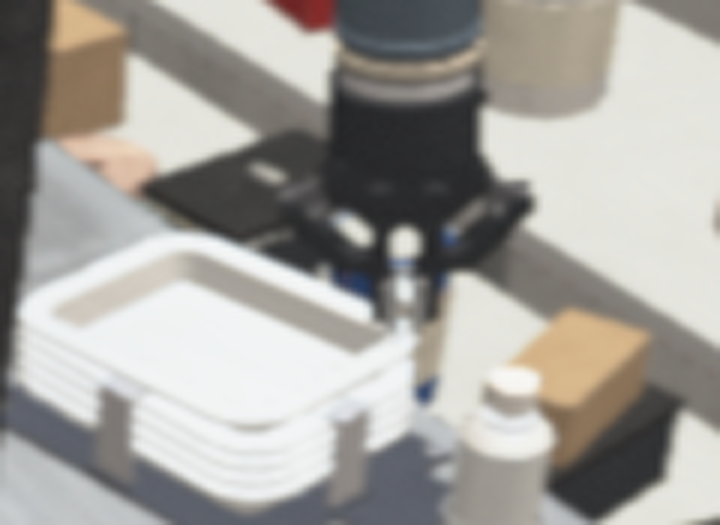

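The lug corner is rising and the other edges are still seated, with modest forces. I'll continue to 8°.

arm_command(steps=[{"hand": 0,"rot": [-0.7,-0.71,0],"slide": [-0.0004,0.0004,0.0035]},{"hand": 0,"rot": [-1.41,-1.42,0],"slide": [-0.0009,0.0009,0.007]},{"hand": 0,"rot": [-2.11,-2.13,0],"slide": [-0.0014,0.0014,0.0104]},{"hand": 0,"rot": [-2.82,-2.84,0],"slide": [-0.002,0.002,0.0138]},{"hand": 0,"rot": [-2.82,-2.84,0],"slide": [-0.002,0.002,0.0138]},{"hand": 0,"rot": [-2.82,-2.84,0],"slide": [-0.002,0.002,0.0138]}])

```text
time: 8.4
position: [500.1, -43.4, 131.9]
orientation: [0.884, 0.462, 0.023, 0.068]
wrist_force: [-0.4, -0.5, -1.1]
opening: 0.086
```

```bash
python3 look.py c7
```

```text
8.5 [499.76293152 -43.36674297 131.55602066] [-0.02370871 -0.61255283 -1.45628938] [-0.0177823  -0.0055025   0.05754516] 7.271867688028276
```

View pics/c7.png

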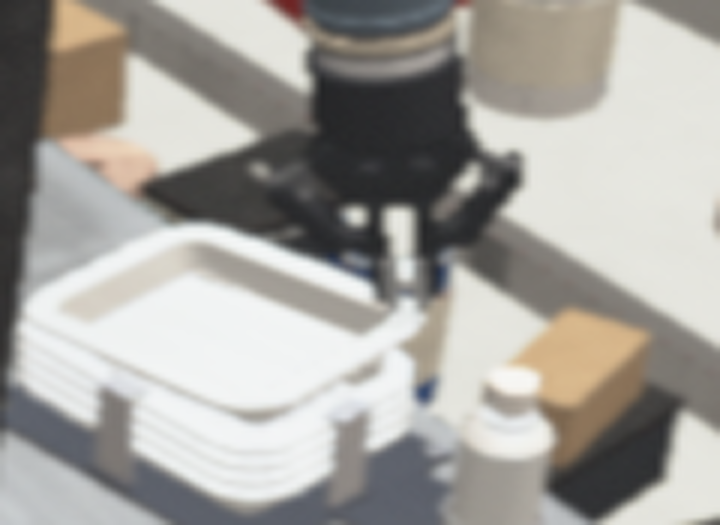

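Run:
```python
from fit import *
p=np.load('/tmp/p.npy')+[-1.8,.9,0]
fc=W(p,(-60,85,84)); lg=W(p,(55,-80,105.5)); n=np.array([-.7045,-.7097,0])
a,b,cc,d=(165,270,270,390)
im=cv2.resize(cs['img'][a:b,cc:d],None,fx=6,fy=5,interpolation=cv2.INTER_CUBIC)
t=np.linspace(0,np.pi/2,8)
def rr(A,B,r,z):
    o=[]
    for sx,sy,t0 in((1,1,0),(-1,1,1),(-1,-1,2),(1,-1,3)):
        for k in t: o.append((sx*(A/2-r)+r*np.cos(k+t0*np.pi/2),sy*(B/2-r)+r*np.sin(k+t0*np.pi/2),z))
    return np.array(o)
fl=W(p,rr(138,188,26,84))
# tray: lug z fixed at +28.5; far rise h
for h,col in((0,(0,0,255)),(8,(0,200,0))):
    ang=np.arcsin((28-h)/201); R=Rn.from_rotvec(ang*n)
    q=R.apply(fl-fc)+fc+[0,0,h]
    cv2.polylines(im,[((proj(cs,q)-[cc,a]+.5)*[6,5]).astype(int)],True,col,1)
cv2.imwrite('pics/c7o.png',im)
```

```text
(no output)
```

View pics/c7o.png

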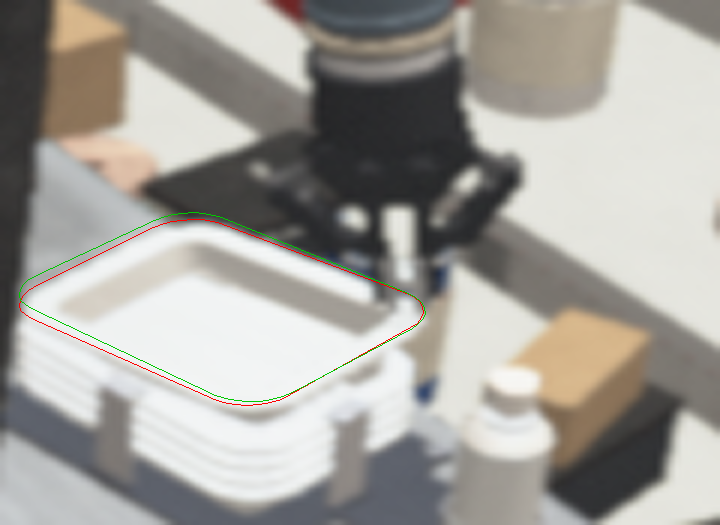

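The red outline (far corner rise 0) matches better than the green (8 mm), so the far corner is still seated with the lug about 28 mm up. I'll tilt 2° more, hold, then raise.

arm_command(steps=[{"hand": 0,"rot": [-0.7,-0.71,0],"slide": [-0.0006,0.0006,0.0035]},{"hand": 0,"rot": [-1.41,-1.42,0],"slide": [-0.0012,0.0012,0.0069]},{"hand": 0,"rot": [-1.41,-1.42,0],"slide": [-0.0012,0.0012,0.0069]},{"hand": 0,"rot": [-1.41,-1.42,0],"slide": [-0.0012,0.0012,0.0069]},{"hand": 0,"rot": [-1.41,-1.42,0],"slide": [-0.001,0.001,0.015]},{"hand": 0,"rot": [-1.41,-1.42,0],"slide": [-0.001,0.001,0.025]},{"hand": 0,"rot": [-1.41,-1.42,0],"slide": [-0.001,0.001,0.035]},{"hand": 0,"rot": [-1.41,-1.42,0],"slide": [-0.001,0.001,0.045]},{"hand": 0,"rot": [-1.41,-1.42,0],"slide": [-0.001,0.001,0.055]},{"hand": 0,"rot": [-1.41,-1.42,0],"slide": [-0.001,0.001,0.065]}])

```text
time: 9.85
position: [497.4, -42.0, 196.9]
orientation: [0.882, 0.462, 0.026, 0.083]
wrist_force: [0.7, 0.7, -2.2]
opening: 0.085
```

```bash
python3 look.py c8 150 270 270 390
```

```text
9.95 [498.20814819 -42.22210749 197.44761287] [ 0.34069664 -0.16383076 -3.09608213] [-0.05324165 -0.07083847 -0.02630497] 7.296581989620655
```

View pics/c8.png

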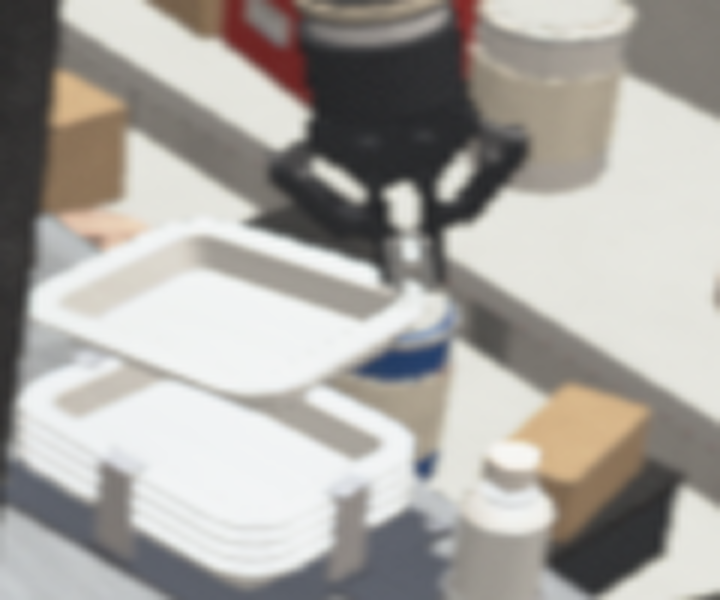

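The tray is clear and four trays stay in the rack. I'll raise it, level it and carry it to +y.

arm_command(steps=[{"hand": 0,"rot": [0,0,0],"slide": [0,0,0.015]},{"hand": 0,"rot": [0.88,0.89,0],"slide": [0,0,0.03]},{"hand": 0,"rot": [1.76,1.78,0],"slide": [0,0,0.045]},{"hand": 0,"rot": [2.64,2.66,0],"slide": [0,0,0.06]},{"hand": 0,"rot": [3.52,3.55,0],"slide": [0,0,0.065]},{"hand": 0,"rot": [4.4,4.44,0],"slide": [0,0.01,0.07]},{"hand": 0,"rot": [5.28,5.32,0],"slide": [0,0.025,0.07]},{"hand": 0,"rot": [6.16,6.2,0],"slide": [0,0.045,0.07]},{"hand": 0,"rot": [7.05,7.1,0],"slide": [0,0.065,0.07]},{"hand": 0,"rot": [7.05,7.1,0],"slide": [0,0.085,0.07]},{"hand": 0,"rot": [7.05,7.1,0],"slide": [0,0.1,0.07]},{"hand": 0,"rot": [7.05,7.1,0],"slide": [0,0.11,0.07]}])

```text
time: 11.45
position: [497.2, 69.3, 266.0]
orientation: [0.886, 0.465, -0.0, -0.0]
wrist_force: [-0.2, 0.2, -1.7]
opening: 0.086
```

arm_command(steps=[{"hand": 0,"rot": [0,0,0],"slide": [0,0.01,0]},{"hand": 0,"rot": [0,0,0],"slide": [0,0.025,0]},{"hand": 0,"rot": [0,0,0],"slide": [0,0.045,0]},{"hand": 0,"rot": [0,0,0],"slide": [0,0.065,0]},{"hand": 0,"rot": [0,0,0],"slide": [0,0.085,0]},{"hand": 0,"rot": [0,0,0],"slide": [0,0.1,0]},{"hand": 0,"rot": [0,0,0],"slide": [0,0.11,0]},{"hand": 0,"rot": [0,0,0],"slide": [0,0.11,0]},{"hand": 0,"rot": [0,0,0],"slide": [0,0.11,0]},{"hand": 0,"rot": [0,0,0],"slide": [0,0.11,0]}])

```text
time: 12.7
position: [497.5, 177.4, 266.1]
orientation: [0.886, 0.464, -0.0, 0.0]
wrist_force: [1.4, -1.0, -2.4]
opening: 0.082
```

Run:
```python
from fit import *
o=get_obs();print(o['time'],o['position'],o['orientation'],o['wrist_force'],o['torque'],o['opening']*85.4,o['qvel'].round(3))
cv2.imwrite('pics/f_s.png',cs['img']);cv2.imwrite('pics/f_t.png',ct['img'])
p=np.load('/tmp/p.npy')+[-1.8,.9,0]
# predicted tray centre floor
R0=Rn.from_euler('z',p[2]); 
print('pred tray origin',o['position']-W(p,(55,-80,0))+[p[0],p[1],0]-[0,0,49.])
# floor plane from both cams' depth
for n,c in(('t',ct),('s',cs)):
    X=c['X'].reshape(-1,3); im=c['img'].reshape(-1,3).min(1)
    m=(abs(X[:,0]-430)<90)&(abs(X[:,1]-235)<110)&(X[:,2]>150)&(X[:,2]<260)&(im>150)
    P=X[m]; print(n,m.sum())
    if m.sum()>100:
        for it in range(6):
            A=np.c_[P[:,:2],np.ones(len(P))]; k=np.linalg.lstsq(A,P[:,2],rcond=None)[0]; e=P[:,2]-A@k
            P=P[abs(e)<max(6,1.5*np.median(abs(e)))] if it<5 else P
        print('n',len(P),'slopes',k,'mean',P.mean(0),'tilt',np.hypot(*k[:2]))
```

```text
12.8 [497.49468667 177.49544792 266.12126886] [ 8.86028947e-01  4.63629918e-01 -4.69215363e-05  4.07517019e-05] [-0.13146492 -0.04687965 -1.7294556 ] [-0.11451004 -0.12269773  0.03771858] 7.0320506972288195 [ 0.002 -0.001  0.003  0.001  0.001 -0.   ]
pred tray origin [429.03825128 246.33378356 217.12126886]
t 1066
n 406 slopes [-6.32325406e-02  4.48070761e-01  1.23349489e+02] mean [424.37439354 300.42751383 231.12800293] tilt 0.4525105096979251
s 776
n 292 slopes [-5.18681471e-02 -8.09400442e-02  2.80086836e+02] mean [422.1729683  226.58321459 239.8498508 ] tilt 0.09613321715343275
```

View pics/f_s.png

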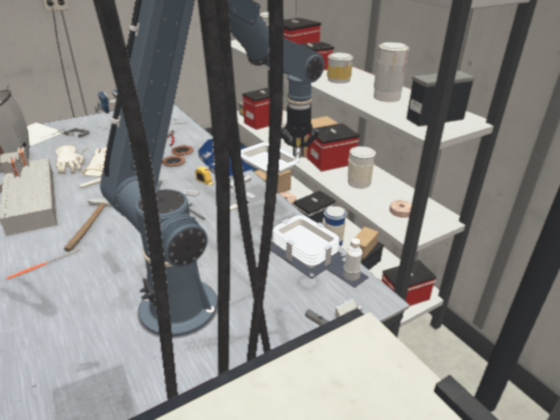

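View pics/f_t.png

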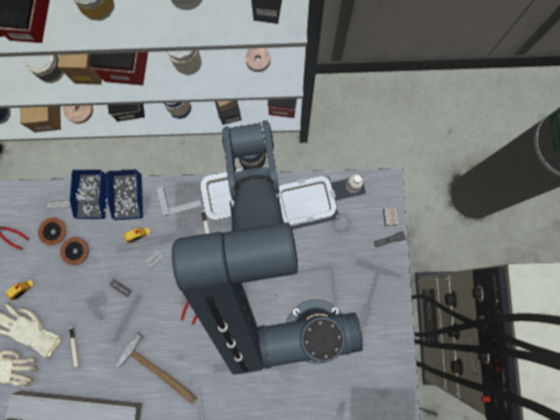

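The scene view shows the tray held at about (270,158) and the rack clear. I'll check how level it is by overlaying a level outline.

Run:
```python
from fit import *
o=get_obs();p=np.load('/tmp/p.npy')+[-1.8,.9,0]
a,b,cc,d=(110,210,220,350)
im=cv2.resize(cs['img'][a:b,cc:d],None,fx=6,fy=6,interpolation=cv2.INTER_CUBIC)
L=np.array([55,-80,51.5]); n=np.array([-.7045,-.7097,0])
t=np.linspace(0,np.pi/2,8)
fl=np.array([(sx*43+26*np.cos(k+q*np.pi/2),sy*68+26*np.sin(k+q*np.pi/2),30) for q,(sx,sy) in enumerate(((1,1),(-1,1),(-1,-1),(1,-1))) for k in t])
Rz=Rn.from_euler('z',p[2])
for g,col in((0,(0,0,255)),(8,(0,200,0)),(-8,(255,0,0))):
    q=(Rn.from_rotvec(np.radians(g)*n)*Rz).apply(fl-L)+o['position']+[0,0,2.2]
    cv2.polylines(im,[((proj(cs,q)-[cc,a]+.5)*6).astype(int)],True,col,1)
cv2.imwrite('pics/f_o.png',im); print(o['time'],o['position'],o['wrist_force'])
```

```text
12.9 [497.50579826 177.62490811 266.14258699] [-0.36030945  0.58821066 -1.53896763]
```

View pics/f_o.png

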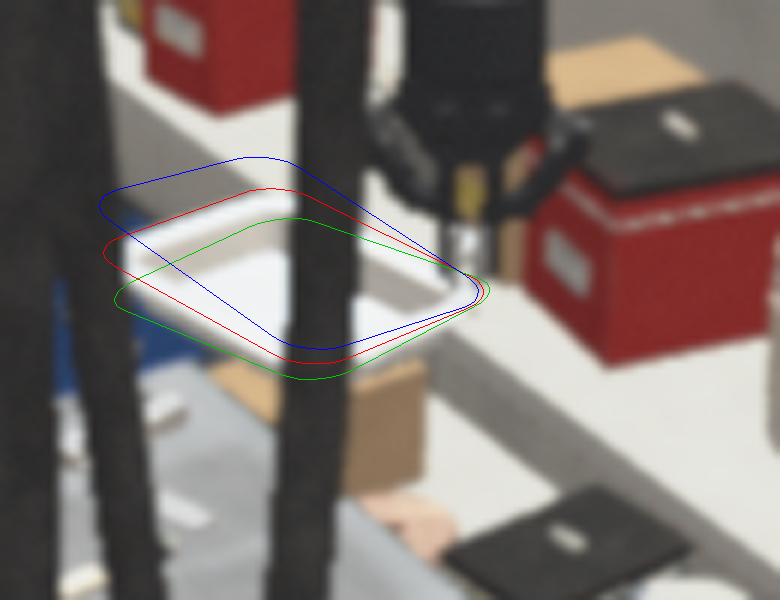

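The tray matches the level (red) outline to about 2°. It is steady, about 215 mm high and about 225 mm from the stack centre. I'll hand in the job.

Run:
```python
from cell import *
print(job_done()); o=get_obs(); print(o['time'],o['position'],o['opening'])
```

```text
the job is handed in; nothing more can be done
None
the job is handed in; nothing more can be done
```

The top tray is peeled off and still in the gripper, held level and steady clear of the rack, and the job is handed in. No verdict came back.

- **Spray:** I pressed the nozzle cap until it bottomed. The tip stopped about 5 mm below rest and the force rose to 21 N. The next picture showed the cap back up.
- **Peel:** I gripped the lug and turned the tray about the opposite corner. With the lug about 28 mm up, the picture matched the far corner not having risen. I then tilted it to about 35 mm before lifting. The four trays below stayed in the rack.
- **Final hold:** These figures come from the arm pose and a picture overlay:
  - The tray's underside is about 215 mm above the bench.
  - Its centre is about 225 mm from the stack's centre.
  - It looks level to about 2°.
  - The joints were nearly still, and it took about 13 s of the 56 s allowed.
- **Bystanders:** The arm came near none of them. The V block and lamp look unmoved in the last picture; I did not measure any of the four.
- **Checks that disagreed or failed:**
  - The final plane fit to the top camera's depth gave a 0.45 rad tilt. I put that down to the arm blocking the view and wall pixels mixing in. The scene camera's fit gave 0.10 rad, and the overlay showed it level.
  - The first fit of the rack's position was about 2–3 mm off, which I corrected at the can.
  - One move call was refused because its rows lacked fields. Nothing moved, and I resent it complete.

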